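# Set up the book photographing cradle

## Task

With its hinged panel still lying down, turn the cradle's turntable until it clicks into its one notch, where the panel's knob sticks straight out at the cradle's front, midway between the two posts that carry the light board. Then take the panel by its knob and fold it up to its second notch, not past it, so that it stays up at about 58 degrees when you let go. Leave the spool, the bone folder and the weight beside the cradle where they are.

Things in the scene. Friction and masses are not known exactly. Their poses are not given: they have to be found in the camera images.
- cradle: fixed foot of the cradle: dark wooden plate 200 x 200 mm, top 20 mm above the bench, with two 16 mm posts beside it (x = +35, y = +-120 mm); origin on the bench, on the turntable's vertical axis; its -x side is the front
- turntable (a joint): angle of the round wooden turntable (radius 88 mm, top at z = 42 mm) about the vertical, rad, counterclockwise from above; 0 = in its notch, knob towards the cradle's -x. A spring ball drops between two teeth: from 0.23 to 0.13 on either side it resists (about 0.6 N m, 7 N at the knob), nearer than 0.1 it pulls in; elsewhere the turntable stays where left
- panel (a joint): fold angle of the panel, rad; 0 = lying level, grows as the edge with the knob rises, end stop 1.45. Spring notches at 0.61 (first) and 1.01 (second), between teeth at 0.41, 0.81 and 1.21 that take about 4 N at the knob to pass; outside the notches the panel (about 0.25 kg) falls back
- panel_hinge (a point): middle of the panel's hinge axis, 50 mm from the turntable's axis on the side away from the knob, z = 80 mm; its x points from the knob to the hinge along the panel, y along the hinge, z is the panel's normal. The plywood panel is 130 mm wide, 8 mm thick and reaches 105 mm from the hinge towards the knob
- knob (a point): centre of the barrel knob, a dark wooden cylinder 18 mm thick and 26 mm long, parallel to the hinge (y), on a 10 mm stem at the middle of the panel's free edge; 137 mm from the hinge, 32 mm beyond the edge, z = 80 mm when the panel lies down; take it by its two flat ends
- thread_spool: wooden thread spool, 42 mm in diameter, 52 mm high, standing left of the cradle; origin under its centre; leave alone
- bone_folder: short bone folder, flat stick 22 x 108 x 8 mm lying in front of the cradle; origin under its centre; leave alone
- weight: cloth-covered iron block 60 x 90 x 36 mm right of the cradle; origin under its centre; leave alone
- light_board (a point): middle of the front lower edge of the aluminium light board on the posts, 309 mm up and 30 mm in front of the turntable's axis; the board reaches 130 mm back from it and 135 mm to either side, 16 mm thick. Under it a vertical gripper cannot follow the knob up: tilt the tool some 25 to 45 degrees by then, fingers forward and down

How it is judged:
By the outcome, as a careful person would: the job done as asked, in the order asked, and still so for the second after the job is handed in, with the robot touching nothing.
It also fails if it takes over 54 s, if anything falls off the work surface, if the arm or the gripper's body presses on something with over 40 N, if the wrist force passes 120 N, or if a joint passes its speed limit or range.

## Robot

A 7-joint arm with a two-finger parallel gripper is mounted at the origin on a cart in front of the work surface, level with it; the furniture and walls round the work are solid. World frame = base frame: x ahead of the robot, y to its left, z up, the work surface at z = 0. Lengths are in m, angles in rad, forces in N, time in s.
With the tool pointing down it reaches from about 0.4 to 0.875 m from the base axis. Payload 6.5 kg.
Tool frame: the origin (TCP) lies at the centre of the arm's flange, where the gripper is bolted on; the fingertips stand ahead of it and the grasp point (between the pads) lies 147 mm ahead of it (ctrl.tcp_to_tips is the z of the fingertips in the tool frame, in m); z points along the fingers, y is the line along which they close (so a half turn about z gives the same grasp; the last joint's range is limited). The gripper opens to 88 mm and grips with 3 to 60 N. Pads are 18 mm wide; open, the fingers measure 123 mm over their backs; the gripper's body (75 mm by 187 mm) begins 45 mm behind the grasp point.
Start: joints at [1.098, 0.536, -0.004, 1.538, 0.003, 1.067, -0.071], TCP at [0.257, -0.597, 0.405] pointing down, gripper open.
Joint ranges: [-2.7, 2.7], [-0.37, 2.16], [-1.27, 1.26], [0.24, 2.4], [-1.31, 4.45], [0.19, 1.91], [-2.76, 2.76]. Speed limits (rad/s): [2.39, 2.39, 3.14, 3.14, 3.14, 3.14, 3.14].

## Interface

Orientations are given as [roll, pitch, yaw] about the fixed x, y, z axes, in that order (R = Rz(yaw) Ry(pitch) Rx(roll)).
In Python, from cell import ctrl, grab_frame, camera_params gives the robot as it stands.
- The arm moves only by the tool servo_tool, never from a script. Its argument "plan" is text: rows parted by semicolons, each of 7 numbers parted by spaces: the turn, a rotation vector about the tool's x, y, z as a fraction of full scale, then the shift along the tool's x, y, z as a fraction of full scale, then the opening, from -1 (shut) to 1 (fully open). A call has 1 to 20 rows; each row is the pose to reach, as a shift and turn from the pose commanded when the call began, along the tool's axes at that moment; what a row does not reach only later rows make up. Full scale, the value 1, is 0.4 m for a shift and 1.5 rad for a turn. A row lasts 1/12 s, in which the tool goes at most 41.7 mm and 7.16 degrees, less where a joint would pass 70% of its speed; a pose out of reach is approached as far as the arm can. A call with a number of a shift or a turn outside -1 to 1 is refused whole. A call with a gripper value outside its range is refused whole. The fingers move at their own pace and stop on an object; the grip force is fixed at half the most. Time passes only in rows, so rows that repeat a pose let the fingers close. It gives the time, the measured TCP pose, the force, the opening and the grip force at its end, in the units of the state.
- ctrl.observe(): the state, without advancing time (a new reading comes with each control period).
- grab_frame(name): name is "scene" or "side" or "wrist"; returns (picture, depth): 400x640x3 uint8, red, green, blue; 400x640 float32, m along the optical axis (not along the pixel's ray), 0 where there is no reading.
- camera_params(name): a dict with "fovy" (degrees; the focal length in pixels is half the picture's height over the tangent of half this angle, whatever the lens; pixels are square), "cx", "cy" (the principal point, pixels), "dist_coeffs" ([k1, k2, p1, p2, k3] as OpenCV has them; the pictures are not rectified), "cam_to_world" (4x4, takes a point from camera to world coordinates). Camera axes: x right, y up, looking along -z (the intrinsics and any distortion apply to the point x, -y, -z); pixel columns grow to the right and rows downward; lengths in m; the calibration is good to about 2 mm. A picture is of the moment at which its call begins: read the wrist's pose just before it. camera_params takes no time and is no camera call; for the wrist camera it gives the pose at the moment of the call.
- ctrl.sign_off(): hands the job in; it is judged then, once.
The state is a dict: "clock": time; "q": joint angles; "qd": joint speeds; "tau": joint torques, N m; "tcp_pos": TCP position; "ee_rot": TCP orientation; "wrist_force": force on the tool from outside, world axes, zero at the start; "moment": the same for the moment, N m; "gripper_width": finger opening in m; "finger_force": force on a finger pad.
Only numpy, scipy, OpenCV 4.12 (cv2) and the standard library are available. Lean on these libraries where they do the work, as an engineer would, in place of code of your own. Each camera call takes 0.05 s, during which the arm holds its last target. There are 200 camera calls.

## Working session

There is one attempt and no reset: what is moved stays moved. The work goes in short steps, Python scripts to look and compute and a tool call to move; the robot and the scene stay as the last step left them, time stands still between calls to the robot, and variables do not carry over. Pictures are saved under pics/ and viewed, at most 10 in all, crops included, and the job is handed in when it is done.

Besides the shell and the picture viewer there is one more tool, called after "Request:" in YAML: its name, and indented under it one key for each argument. servo_tool: Moves the arm, as the interface text tells. Its arguments: {"type":"object","properties":{"plan":{"type":"string"}},"required":["plan"]}

```bash
mkdir -p pics; cat > h.py <<'E'
import numpy as np, cv2, json
from cell import ctrl, grab_frame, camera_params
from scipy.spatial.transform import Rotation as R
def K(p):
    f=200/np.tan(np.radians(p["fovy"])/2)
    return np.array([[f,0,p["cx"]],[0,f,p["cy"]],[0,0,1.]]),np.array(p["dist_coeffs"],float)
def ray(p,uv):
    k,d=K(p); n=cv2.undistortPoints(np.array(uv,float).reshape(-1,1,2),k,d).reshape(-1,2)
    T=np.array(p["cam_to_world"]); v=np.c_[n[:,0],-n[:,1],-np.ones(len(n))]@T[:3,:3].T
    return T[:3,3],v
def plane(p,uv,z):
    o,v=ray(p,uv); return o+v*((z-o[2])/v[:,2])[:,None]
def dpt(p,uv,dep):
    o,v=ray(p,uv); return o+v*np.array([dep[int(round(b)),int(round(a))] for a,b in uv])[:,None]
def proj(p,P):
    k,d=K(p);T=np.linalg.inv(np.array(p["cam_to_world"])); q=np.atleast_2d(P)@T[:3,:3].T+T[:3,3]
    return cv2.projectPoints(q*[1,-1,-1],np.zeros(3),np.zeros(3),k,d)[0].reshape(-1,2)
def save(n,f): cv2.imwrite(f"pics/{f}.png",cv2.cvtColor(n,cv2.COLOR_RGB2BGR))
E
python3 - <<'E'
from h import *
s=ctrl.observe();print({k:np.round(v,3) for k,v in s.items()},ctrl.tcp_to_tips)
for n in("scene","side"):
    im,d=grab_frame(n);save(im,n);np.savez(n+".npz",im=im,d=d);p=camera_params(n)
    json.dump({k:np.array(v).tolist() for k,v in p.items()},open(n+".json","w"));print(n,p)
E
```

```text
{'clock': np.float64(0.0), 'q': array([ 1.098,  0.537, -0.004,  1.539,  0.003,  1.067, -0.071]), 'qd': array([ 0.001, -0.001,  0.   ,  0.001, -0.   , -0.001, -0.001]), 'tau': array([-0.0000e+00, -5.7099e+01,  9.9100e-01, -2.5161e+01, -5.6000e-02,
        1.8000e-02,  0.0000e+00]), 'tcp_pos': array([ 0.257, -0.597,  0.404]), 'ee_rot': array([-3.14 ,  0.   ,  0.407]), 'wrist_force': array([ 0.547, -0.493,  0.217]), 'moment': array([-0.024, -0.025,  0.044]), 'finger_force': np.float64(0.0), 'gripper_width': np.float64(0.088)} 0.166
scene {'fovy': 57.61199747853053, 'cx': 319.3500641899582, 'cy': 191.42169698572232, 'dist_coeffs': array([0.02154623, 0.        , 0.        , 0.        , 0.        ]), 'cam_to_world': array([[-0.6313782 ,  0.43309092, -0.64326808,  0.07485234],
       [-0.77530467, -0.33514938,  0.5353294 ,  0.48319567],
       [ 0.0162554 ,  0.83672406,  0.54738342,  0.6486018 ],
       [ 0.        ,  0.        ,  0.        ,  1.        ]])}
side {'fovy': 46.40835276183391, 'cx': 330.017669622236, 'cy': 202.65010763578536, 'dist_coeffs': array([-0.14081373,  0.        ,  0.        ,  0.        ,  0.        ]), 'cam_to_world': array([[-0.9996851 ,  0.02138381,  0.01313133,  0.6249929 ],
       [ 0.00151136, -0.4710318 ,  0.88211493,  0.79035711],
       [ 0.02504825,  0.881857  ,  0.47085115,  0.61713875],
       [ 0.        ,  0.        ,  0.        ,  1.        ]])}
```

View pics/scene.png

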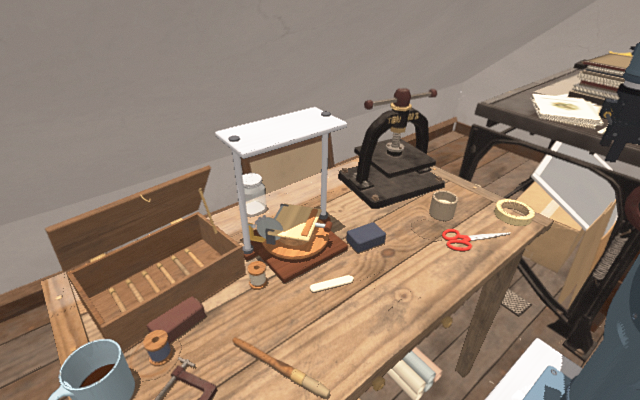

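View pics/side.png

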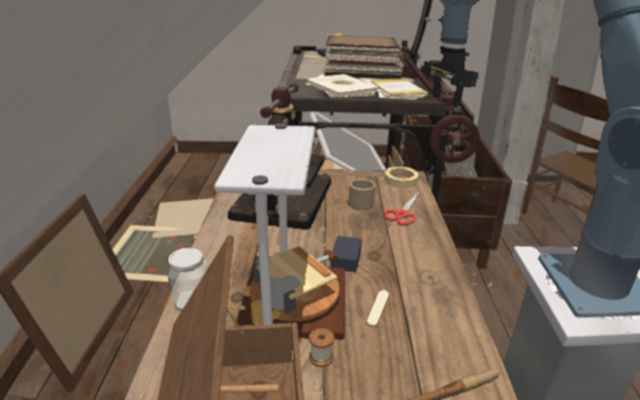

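The scene picture shows the cradle around (290,240), under the light board (215-345, 110-150). In the side picture it is around (295,290). Next I'll look at enlarged crops.

```bash
python3 - <<'E'
from h import *
a=np.load("scene.npz")["im"][185:285,230:360];b=np.load("side.npz")["im"][230:345,230:360]
a=cv2.resize(a,None,fx=6,fy=6,interpolation=2)[:600,:780];b=cv2.resize(b,None,fx=5,fy=5,interpolation=2)
save(a,"c1");save(b,"c2")
E
```

```text
(no output)
```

View pics/c1.png

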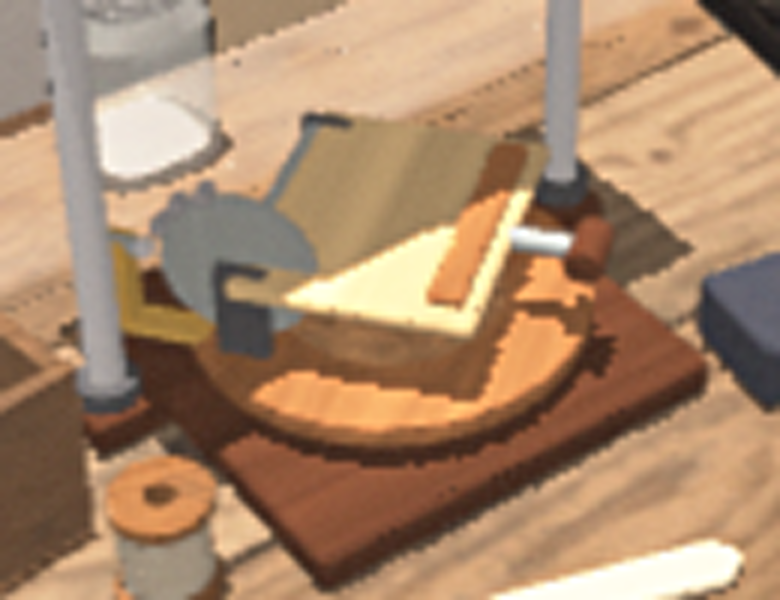

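View pics/c2.png

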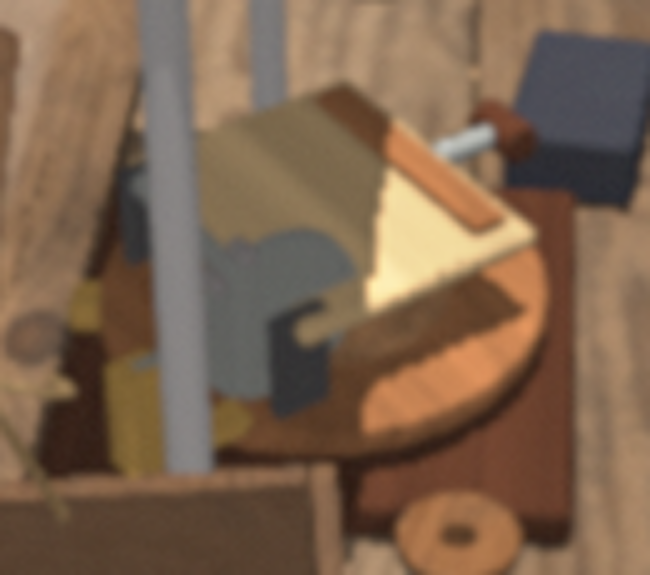

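c1 shows the knob at scene pixel (328.3,226.3), the plate's front corners at (284.2,280) and (347.2,245.5), and the posts. c2 shows the knob at side pixel (330.6,256), with the plate's front corners at (343,333) and (344,269).

```bash
python3 - <<'E'
from h import *
S,D=[np.load(n+".npz") for n in("scene","side")];ps,pd=[json.load(open(n+".json")) for n in("scene","side")]
def tri(a,b):
    o1,v1=ray(ps,[a]);o2,v2=ray(pd,[b]);A=[];B=[]
    M=np.zeros((3,3));r=np.zeros(3)
    for o,v in((o1,v1[0]),(o2,v2[0])):
        v=v/np.linalg.norm(v);P=np.eye(3)-np.outer(v,v);M+=P;r+=P@o
    x=np.linalg.solve(M,r);return x.round(4),(proj(ps,x)-a).round(1),(proj(pd,x)-b).round(1)
print("knob",tri((328.3,226.3),(330.6,256)))
print("cornL",tri((284.2,280),(343,333)),plane(ps,[(284.2,280)],.02),plane(pd,[(343,333)],.02))
print("cornR",tri((347.2,245.5),(344,269)),plane(ps,[(347.2,245.5)],.02),plane(pd,[(344,269)],.02))
pts=lambda p,N:(lambda o,v:o+v*N["d"].reshape(-1,1))(*ray(p,np.stack(np.meshgrid(np.arange(640),np.arange(400)),-1).reshape(-1,2)))
for n,p,N in(("scene",ps,S),("side",pd,D)):
    P=pts(p,N);im=N["im"].reshape(-1,3).astype(int);ok=N["d"].ravel()>0
    m=ok&(im.min(1)>150)&(abs(P[:,2]-.325)<.012)&(P[:,0]>.3)&(P[:,0]<1.1)&(abs(P[:,1])<.5)
    r=cv2.minAreaRect(P[m][:,:2].astype(np.float32));print(n,"board",m.sum(),np.median(P[m][:,2]),r,cv2.boxPoints(r).round(3).tolist())
    k=proj(p,tri((328.3,226.3),(330.6,256))[0])[0];print("knob depth",dpt(p,[k],N["d"]))
    # turntable top: z .042
    hsv=cv2.cvtColor(N["im"],cv2.COLOR_RGB2HSV).reshape(-1,3)
    # knob pts
    m=ok&(np.linalg.norm(P-dpt(p,[k],N["d"]),axis=1)<.03)&(im[:,0]>im[:,2]*1.6)&(P[:,2]>.06)
    print(m.sum(),P[m].mean(0),P[m].min(0),P[m].max(0))
    # panel plane z~.084
    m=ok&(abs(P[:,2]-.084)<.006)&(abs(P[:,0]-.7)<.3)&(abs(P[:,1])<.4);print("panel",m.sum(),cv2.minAreaRect(P[m][:,:2].astype(np.float32)))
E
```

```text
knob (array([0.6092, 0.0072, 0.0767]), array([[-0. ,  0.1]]), array([[-0. , -0.1]]))
cornL (array([0.5845, 0.1601, 0.0099]), array([[ 0.2, -0.6]]), array([[0.3, 0.7]])) [[0.57517129 0.16656053 0.02      ]] [[0.58571948 0.16865469 0.02      ]]
cornR (array([ 0.578 , -0.0336,  0.0138]), array([[ 0.1, -0.3]]), array([[0.1, 0.3]])) [[ 0.57231147 -0.02763572  0.02      ]] [[ 0.57866368 -0.02623135  0.02      ]]
scene board 3083 0.32336787463293387 ((0.7106128931045532, 0.06237885355949402), (0.26910528540611267, 0.13023777306079865), 88.38105773925781) [[0.6420000195503235, -0.07000000029802322], [0.7720000147819519, -0.07400000095367432], [0.7799999713897705, 0.19499999284744263], [0.6489999890327454, 0.19900000095367432]]
knob depth [[0.60042512 0.01501664 0.08609158]]
71 [0.60384433 0.01357057 0.08305099] [ 0.59365112 -0.00364053  0.07088307] [0.62020598 0.02569849 0.08956065]
panel 2698 ((0.7309462428092957, 0.0009172558784484863), (0.8017714619636536, 0.2752114534378052), 88.54865264892578)
side board 4837 0.3257867489851421 ((0.7144136428833008, 0.06615304946899414), (0.26835399866104126, 0.12961314618587494), 88.21879577636719) [[0.6449999809265137, -0.06599999964237213], [0.7749999761581421, -0.07000000029802322], [0.7829999923706055, 0.1979999989271164], [0.6539999842643738, 0.20200000703334808]]
knob depth [[0.60952688 0.02340967 0.08788592]]
84 [0.60961983 0.01887588 0.08561351] [0.59845354 0.00444917 0.07463444] [0.63009389 0.04807787 0.09136709]
panel 3084 ((0.748691201210022, 0.030080348253250122), (0.6287991404533386, 0.3139432370662689), 79.6398696899414)
```

```bash
cat >> h.py <<'E'
def T0():
    s=ctrl.observe();return np.array(s["tcp_pos"]),R.from_euler("xyz",s["ee_rot"])
def row(p,rot,base=None):
    p0,r0=base or T0(); return np.r_[(r0.inv()*rot).as_rotvec()/1.5,r0.inv().apply(np.array(p)-p0)/.4].round(3)
def grasp(k,tilt,yaw,back=0):
    r=R.from_euler("xyz",[np.pi,-tilt,yaw]);return k-(.147+back)*r.as_matrix()[:,2],r
E
python3 - <<'E'
from h import *
ps,pd=[json.load(open(n+".json")) for n in("scene","side")]
a=plane(ps,[(320.8,210.8),(308.3,240.8)],.084);b=plane(pd,[(299,247),(337.4,277.6)],.084)
for e in(a,b): v=e[1]-e[0];print(e.round(3),np.linalg.norm(v),"edge yaw",np.arctan2(-v[0],v[1]))
p,r=grasp(np.array([.607,.009,.079]),.7,.68,.1);print(p,row(p,r))
T=np.linalg.inv(np.array(camera_params("wrist")["cam_to_world"]));p0,r0=T0();C=np.linalg.inv(T);print("cam in tool",r0.inv().apply(C[:3,3]-p0),(r0.inv().as_matrix()@C[:3,:3]).round(2),camera_params("wrist")["fovy"])
E
```

```text
[[ 0.664 -0.013  0.084]
 [ 0.59   0.085  0.084]] 0.1231511998822561 edge yaw 0.6435424900216586
[[ 0.674 -0.012  0.084]
 [ 0.597  0.089  0.084]] 0.12705159053727294 edge yaw 0.6561150215603551
[ 0.48327125 -0.09105466  0.26791602] [ 0.063  0.464 -0.175  1.02  -0.937  0.341]
cam in tool [ 0.07142134 -0.00018099  0.02048453] [[ 0.    0.96  0.28]
 [ 1.   -0.    0.  ]
 [ 0.    0.28 -0.96]] 61.65342951645785
```

Request:
servo_tool:
  plan: "0.06 0.46 -0.175 1 -0.93 0.32 1;0.06 0.46 -0.175 1 -0.93 0.32 1;0.06 0.46 -0.175 1 -0.93 0.32 1;0.06 0.46 -0.175 1 -0.93 0.32 1;0.06 0.46 -0.175 1 -0.93 0.32 1;0.06 0.46 -0.175 1 -0.93 0.32 1;0.06 0.46 -0.175 1 -0.93 0.32 1;0.06 0.46 -0.175 1 -0.93 0.32 1;0.06 0.46 -0.175 1 -0.93 0.32 1;0.06 0.46 -0.175 1 -0.93 0.32 1;0.06 0.46 -0.175 1 -0.93 0.32 1;0.06 0.46 -0.175 1 -0.93 0.32 1;0.06 0.46 -0.175 1 -0.93 0.32 1;0.06 0.46 -0.175 1 -0.93 0.32 1;0.06 0.46 -0.175 1 -0.93 0.32 1;0.06 0.46 -0.175 1 -0.93 0.32 1;0.06 0.46 -0.175 1 -0.93 0.32 1;0.06 0.46 -0.175 1 -0.93 0.32 1"

```text
clock: 1.6
tcp_pos: [0.4771, -0.0988, 0.2767]
ee_rot: [3.135, -0.693, 0.68]
wrist_force: [-0.7, 0.0, -0.4]
gripper_width: 0.0882
finger_force: 0.0
```

```bash
python3 - <<'E'
from h import *
s=ctrl.observe();print({k:np.round(s[k],3) for k in("clock","tcp_pos","ee_rot","q")})
p=camera_params("wrist");im,d=grab_frame("wrist");np.savez("w1.npz",im=im,d=d);json.dump({k:np.array(v).tolist() for k,v in p.items()},open("w1.json","w"));save(im,"w1")
print(proj(p,[.607,.009,.079]))
E
```

```text
{'clock': np.float64(1.6), 'tcp_pos': array([ 0.477, -0.099,  0.277]), 'ee_rot': array([ 3.135, -0.693,  0.68 ]), 'q': array([ 0.912,  0.588, -0.76 ,  2.177, -1.026,  0.203,  0.414])}
[[312.34020314 197.56988601]]
```

View pics/w1.png

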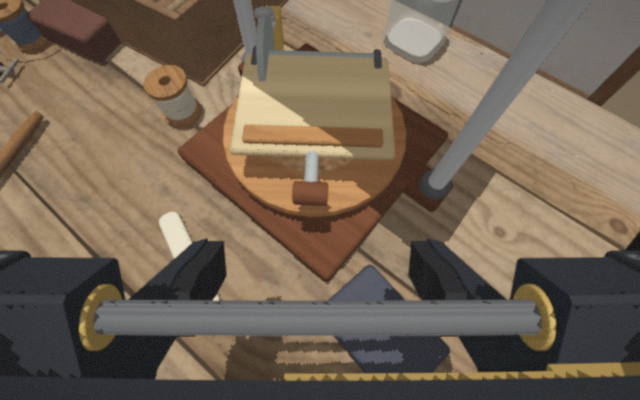

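The wrist picture shows the knob at about (310.5,193.5), close to the predicted spot. The panel edge runs (240,150)-(395,157), so it is yawed slightly less than the tool. The jaws straddle the knob with nothing in the way.

```bash
python3 - <<'E'
from h import *
ps,pd,pw=[json.load(open(n+".json")) for n in("scene","side","w1")]
M=np.zeros((3,3));r=np.zeros(3);L=[(ps,(328.3,226.3)),(pd,(330.6,256)),(pw,(310.5,193.5))]
for p,u in L:
    o,v=ray(p,[u]);v=v[0]/np.linalg.norm(v[0]);P=np.eye(3)-np.outer(v,v);M+=P;r+=P@o
x=np.linalg.solve(M,r);print("knob",x.round(4),[(proj(p,x)[0]-u).round(1) for p,u in L], "wrist@.08",plane(pw,[(310.5,193.5)],.08))
e=plane(pw,[(234,153),(395,157)],.084);v=e[1]-e[0];print(e,np.linalg.norm(v),np.arctan2(v[0],-v[1]))
W=np.load("w1.npz");print(dpt(pw,[(310,193),(300,193),(322,193),(300,50),(350,52)],W["d"]).round(3))
# knob mask
h=cv2.cvtColor(W["im"],cv2.COLOR_RGB2HSV)[175:212,285:340];m=((h[...,1]>110)&(h[...,2]<125)&((h[...,0]<13)|(h[...,0]>170))).astype(np.uint8)
n,l,st,c=cv2.connectedComponentsWithStats(m);print(st+[285,175,0,0,0],c+[285,175])
# white board front edge / plate corner near (327,280)
print("plate corner",plane(pw,[(327,276),(180,152),(446,134)],.02))
for back in(.1,.0):
    p,rr=grasp(x,.7,.645,back);print(p,row(p,rr))
E
```

```text
knob [0.6081 0.0107 0.0794] [array([-0.8, -0. ]), array([ 0.5, -0.3]), array([1. , 1.4])] wrist@.08 [[0.60837083 0.01186256 0.08      ]]
[[ 0.59658751  0.07835219  0.084     ]
 [ 0.67167312 -0.02039968  0.084     ]] 0.12405555510485759 0.650089846099386
[[ 0.606  0.01   0.088]
 [ 0.602  0.016  0.086]
 [ 0.611  0.003  0.088]
 [ 0.765  0.157  0.019]
 [ 0.819  0.121 -0.002]]
[[ 285  175   55   37 1623]
 [ 322  176    1    1    1]
 [ 302  178    1    1    1]
 [ 327  178    1    1    1]
 [ 300  182    3    2    4]
 [ 304  182    4    2    5]
 [ 309  181   18    7   39]
 [ 298  183    1    1    1]
 [ 293  193   34   13  356]
 [ 326  193    1    1    1]
 [ 312  207    1    1    1]
 [ 321  207    1    1    1]
 [ 339  211    1    1    1]] [[312.43438078 191.87923598]
 [322.         176.        ]
 [302.         178.        ]
 [327.         178.        ]
 [301.25       182.25      ]
 [305.4        182.6       ]
 [319.38461538 183.46153846]
 [298.         183.        ]
 [309.28089888 199.45224719]
 [326.         193.        ]
 [312.         207.        ]
 [321.         207.        ]
 [339.         211.        ]]
plate corner [[ 0.57825956 -0.02971185  0.02      ]
 [ 0.58280266  0.16003441  0.02      ]
 [ 0.76861182 -0.03594504  0.02      ]]
[ 0.48097311 -0.08494446  0.26835321] [-0.01   0.005  0.018  0.009 -0.021  0.035]
[ 0.53245253 -0.0462142   0.191869  ] [-0.01   0.005  0.018  0.011 -0.017  0.285]
```

Knob at (0.608, 0.011, 0.079), r = 87 mm from the axis, which matches the text. Its yaw is 0.65, so the turntable stands at about 0.68. Next I'll approach and grip.

Request:
servo_tool:
  plan: "-0.01 0.005 0.016 0.01 -0.018 0.1 1;-0.01 0.005 0.016 0.01 -0.018 0.17 1;-0.01 0.005 0.016 0.01 -0.018 0.23 1;-0.01 0.005 0.016 0.01 -0.018 0.285 1;-0.01 0.005 0.016 0.01 -0.018 0.285 1;-0.01 0.005 0.016 0.01 -0.018 0.285 1;-0.01 0.005 0.016 0.01 -0.018 0.285 1;-0.01 0.005 0.016 0.01 -0.018 0.285 1"

```text
clock: 2.32
tcp_pos: [0.5515, -0.0659, 0.2132]
ee_rot: [-3.098, -0.676, 0.651]
wrist_force: [0.7, 0.2, 0.4]
gripper_width: 0.0877
finger_force: 0.0
```

```bash
python3 - <<'E'
from h import *
s=ctrl.observe();print({k:np.round(s[k],3) for k in("clock","tcp_pos","ee_rot","q","wrist_force")})
p0,r0=T0();print("grasp pt",p0+.147*r0.as_matrix()[:,2])
p=camera_params("wrist");im,d=grab_frame("wrist");save(im,"w2");print(proj(p,[.608,.0107,.0794]))
E
```

```text
{'clock': np.float64(2.317), 'tcp_pos': array([ 0.551, -0.066,  0.213]), 'ee_rot': array([-3.098, -0.676,  0.651]), 'q': array([ 0.625,  0.737, -0.559,  2.034, -1.305,  0.192,  0.625]), 'wrist_force': array([0.739, 0.155, 0.411])}
grasp pt [ 0.62060683 -0.00514746  0.09860805]
[[276.60281307 285.06530713]]
```

View pics/w2.png

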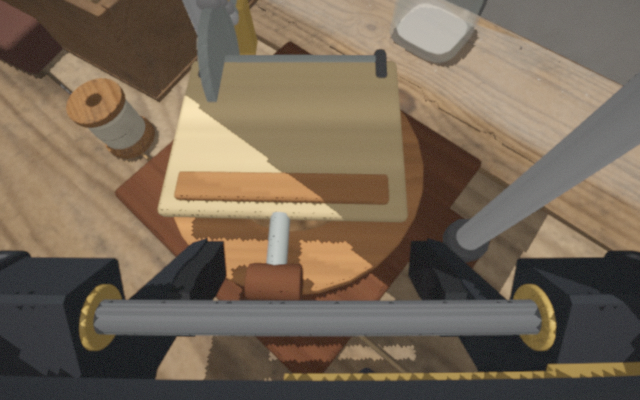

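w2 shows the knob at (275,280) between the open jaws. The tool stopped short because q5 and q6 reached their limits at this tilt. I'll back off, use about 0.3 rad of tilt for the turning, and tilt more during the lift.

```bash
python3 - <<'E'
from h import *
p,rr=grasp(np.array([.608,.0107,.0794]),.3,.65,.07);print(p,row(p,rr))
E
```

```text
[ 0.55694883 -0.02810932  0.28670802] [-0.029 -0.25   0.006  0.168 -0.071 -0.098]
```

Request:
servo_tool:
  plan: "-0.01 0 0 0.08 -0.03 -0.06 1;-0.02 -0.08 0 0.168 -0.07 -0.098 1;-0.03 -0.17 0.005 0.168 -0.07 -0.098 1;-0.03 -0.25 0.005 0.168 -0.07 -0.098 1;-0.03 -0.25 0.005 0.168 -0.07 -0.098 1;-0.03 -0.25 0.005 0.168 -0.07 -0.098 1;-0.03 -0.25 0.005 0.168 -0.07 -0.098 1"

```text
clock: 2.95
tcp_pos: [0.5587, -0.0243, 0.2882]
ee_rot: [3.136, -0.299, 0.66]
wrist_force: [1.2, 0.7, 0.5]
gripper_width: 0.0884
finger_force: 0.0
```

```bash
python3 - <<'E'
from h import *
s=ctrl.observe();print({k:np.round(s[k],3) for k in("clock","tcp_pos","ee_rot","q","wrist_force")})
for t in(.3,.2):
  p,rr=grasp(np.array([.608,.0107,.0794]),t,.65,0);print(p,row(p,rr))
E
```

```text
{'clock': np.float64(2.95), 'tcp_pos': array([ 0.559, -0.024,  0.288]), 'ee_rot': array([ 3.136, -0.299,  0.66 ]), 'q': array([-0.165,  0.509,  0.23 ,  1.975, -0.631,  0.513, -0.358]), 'wrist_force': array([1.171, 0.653, 0.461])}
[ 0.57341695 -0.01559019  0.21983446] [ 0.002  0.001  0.006 -0.01   0.004  0.176]
[ 0.58475086 -0.0069741   0.22346979] [ 0.002 -0.066  0.006  0.027  0.005  0.178]
```

Request:
servo_tool:
  plan: "0 0 0.006 -0.01 0.004 0.08 1;0 0 0.006 -0.01 0.004 0.14 1;0 0 0.006 -0.01 0.004 0.176 1;0 0 0.006 -0.01 0.004 0.176 1;0 0 0.006 -0.01 0.004 0.176 1;0 0 0.006 -0.01 0.004 0.176 -1;0 0 0.006 -0.01 0.004 0.176 -1;0 0 0.006 -0.01 0.004 0.176 -1;0 0 0.006 -0.01 0.004 0.176 -1;0 0 0.006 -0.01 0.004 0.176 -1;0 0 0.006 -0.01 0.004 0.176 -1;0 0 0.006 -0.01 0.004 0.176 -1;0 0 0.006 -0.01 0.004 0.176 -1;0 0 0.006 -0.01 0.004 0.176 -1"

```text
clock: 4.12
tcp_pos: [0.5724, -0.0185, 0.2178]
ee_rot: [-3.14, -0.301, 0.644]
wrist_force: [-2.5, 2.7, 1.4]
gripper_width: 0.03
finger_force: 1.7
```

```bash
python3 - <<'E'
from h import *
s=ctrl.observe();print({k:np.round(s[k],3) for k in("clock","tcp_pos","ee_rot","q","wrist_force","moment","gripper_width","finger_force")})
p0,r0=T0();k=p0+.147*r0.as_matrix()[:,2];print("grasp pt",k)
c=np.array([.677,.0645]);r=.087
for y in (.5,.35,.2,.1,.03,-.03,-.06):
  q=np.r_[c-r*np.array([np.cos(y),np.sin(y)]),.08];p,rr=grasp(q,.3,y);print(y,q.round(3),row(p,rr))
E
```

```text
{'clock': np.float64(4.117), 'tcp_pos': array([ 0.572, -0.018,  0.218]), 'ee_rot': array([-3.14 , -0.301,  0.644]), 'q': array([-0.094,  0.644,  0.127,  1.957, -0.726,  0.391, -0.272]), 'wrist_force': array([-2.484,  2.712,  1.422]), 'moment': array([0.375, 0.632, 0.243]), 'gripper_width': np.float64(0.03), 'finger_force': np.float64(1.715)}
grasp pt [0.60708405 0.00786292 0.07737725]
0.5 [0.601 0.023 0.08 ] [-0.029 -0.     0.091  0.012 -0.056 -0.003]
0.35 [0.595 0.035 0.08 ] [-0.059 -0.     0.187  0.022 -0.103  0.   ]
0.2 [0.592 0.047 0.08 ] [-0.089 -0.     0.282  0.039 -0.149  0.005]
0.1 [0.59  0.056 0.08 ] [-0.108 -0.     0.346  0.054 -0.178  0.01 ]
0.03 [0.59  0.062 0.08 ] [-0.122 -0.     0.391  0.066 -0.197  0.014]
-0.03 [0.59  0.067 0.08 ] [-0.134 -0.     0.429  0.077 -0.212  0.017]
-0.06 [0.59 0.07 0.08] [-0.14   0.     0.448  0.083 -0.22   0.019]
```

Request:
servo_tool:
  plan: "0 0 0 0 0 0 -1;0 0 0 0 0 0 -1;0 0 0 0 0 0 -1;0 0 0 0 0 0 -1"

```text
clock: 4.45
tcp_pos: [0.5722, -0.0183, 0.2177]
ee_rot: [-3.139, -0.3, 0.644]
wrist_force: [-1.6, 0.4, 1.8]
gripper_width: 0.0256
finger_force: 30.0
```

```bash
python3 - <<'E'
from h import *
s=ctrl.observe();print({k:np.round(s[k],3) for k in("clock","tcp_pos","ee_rot","q","wrist_force","moment","gripper_width","finger_force")})
p0,r0=T0();k=p0+.147*r0.as_matrix()[:,2];print("grasp pt",k)
c=np.array([.677,.0645]);print(np.linalg.norm(k[:2]-c),np.arctan2(*(c-k[:2])[::-1]))
E
```

```text
{'clock': np.float64(4.45), 'tcp_pos': array([ 0.572, -0.018,  0.218]), 'ee_rot': array([-3.139, -0.3  ,  0.644]), 'q': array([-0.093,  0.645,  0.127,  1.957, -0.726,  0.392, -0.272]), 'wrist_force': array([-1.645,  0.372,  1.783]), 'moment': array([-0.002,  0.449,  0.203]), 'gripper_width': np.float64(0.026), 'finger_force': np.float64(30.022)}
grasp pt [0.60682409 0.00801947 0.07725226]
0.09008168090976355 0.6776865284692944
```

```bash
cat > arc.py <<'E'
from h import *
import sys
p0,r0=T0();k=p0+.147*r0.as_matrix()[:,2];c=np.array([.677,.0645])
r=np.linalg.norm(k[:2]-c);a=np.arctan2(*(c-k[:2])[::-1])
e=r0.as_euler("xyz");print(r,a,e)
for d in map(float,sys.argv[1:]):
  q=np.r_[c-r*np.array([np.cos(a-d),np.sin(a-d)]),k[2]];rr=R.from_euler("z",-d)*r0;print(d,row(q-.147*rr.as_matrix()[:,2],rr,(p0,r0)))
E
python3 arc.py .05 .1 .15 .2 .25 .3 .35 .4 .45
```

```text
0.09008168090976355 0.6776865284692944 [-3.13929353 -0.3003621   0.64357028]
0.05 [-0.01   0.     0.032 -0.    -0.017  0.   ]
0.1 [-0.02   0.     0.064  0.001 -0.033  0.   ]
0.15 [-0.03   0.     0.096  0.002 -0.05   0.001]
0.2 [-0.039  0.     0.127  0.005 -0.066  0.002]
0.25 [-0.049  0.     0.159  0.008 -0.083  0.003]
0.3 [-0.059  0.     0.191  0.012 -0.099  0.004]
0.35 [-0.069  0.001  0.223  0.017 -0.115  0.005]
0.4 [-0.079  0.001  0.255  0.022 -0.131  0.007]
0.45 [-0.089  0.001  0.287  0.028 -0.146  0.009]
```

Request:
servo_tool:
  plan: "-0.01 0 0.032 0 -0.017 0 -1;-0.02 0 0.064 0.001 -0.033 0 -1;-0.03 0 0.096 0.002 -0.05 0.001 -1;-0.039 0 0.127 0.005 -0.066 0.002 -1;-0.049 0 0.159 0.008 -0.083 0.003 -1;-0.059 0 0.191 0.012 -0.099 0.004 -1;-0.069 0 0.223 0.017 -0.115 0.005 -1;-0.079 0 0.255 0.022 -0.131 0.007 -1;-0.079 0 0.255 0.022 -0.131 0.007 -1"

```text
clock: 5.2
tcp_pos: [0.5482, 0.0306, 0.2177]
ee_rot: [-3.14, -0.3, 0.243]
wrist_force: [-0.0, -1.2, 0.3]
gripper_width: 0.025
finger_force: 29.9
```

```bash
python3 - <<'E'
from h import *
s=ctrl.observe();print({k:np.round(s[k],3) for k in("clock","q","wrist_force","moment","gripper_width","finger_force")})
E
python3 arc.py .04 .08 .12 .16 .2 .24 .28 .3 .33
```

```text
{'clock': np.float64(5.2), 'q': array([-0.363,  0.625,  0.3  ,  2.052, -0.853,  0.273, -0.668]), 'wrist_force': array([-0.004, -1.19 ,  0.259]), 'moment': array([-0.101,  0.277, -0.149]), 'gripper_width': np.float64(0.025), 'finger_force': np.float64(29.933)}
0.08974450141774298 0.2614396091803005 [-3.13968298 -0.30009774  0.24313703]
0.04 [-0.008  0.     0.025  0.    -0.013  0.   ]
0.08 [-0.016  0.     0.051  0.001 -0.027  0.   ]
0.12 [-0.024  0.     0.076  0.002 -0.04   0.001]
0.16 [-0.032  0.     0.102  0.003 -0.053  0.001]
0.2 [-0.039  0.     0.127  0.005 -0.066  0.002]
0.24 [-0.047  0.     0.153  0.008 -0.079  0.003]
0.28 [-0.055  0.     0.178  0.011 -0.092  0.004]
0.3 [-0.059  0.     0.191  0.013 -0.099  0.004]
0.33 [-0.065  0.     0.21   0.016 -0.108  0.005]
```

```bash
sed -i 's/rr=R.from_euler("z",-d)\*r0;/rr=R.from_euler("z",-d)*r0*R.from_euler("y",-min(d*.5,.13));/' arc.py; python3 arc.py .04 .08 .12 .16 .2 .24 .28
```

```text
0.08974450141774298 0.2614396091803005 [-3.13968298 -0.30009774  0.24313703]
0.04 [-0.008 -0.013  0.026  0.007 -0.013  0.   ]
0.08 [-0.015 -0.027  0.051  0.015 -0.025  0.001]
0.12 [-0.021 -0.04   0.077  0.024 -0.037  0.001]
0.16 [-0.027 -0.053  0.103  0.032 -0.049  0.002]
0.2 [-0.033 -0.066  0.129  0.041 -0.059  0.003]
0.24 [-0.038 -0.079  0.156  0.051 -0.069  0.005]
0.28 [-0.044 -0.086  0.182  0.057 -0.079  0.006]
```

Request:
servo_tool:
  plan: "-0.008 -0.013 0.026 0.007 -0.013 0 -1;-0.015 -0.027 0.051 0.015 -0.025 0.001 -1;-0.021 -0.04 0.077 0.024 -0.037 0.001 -1;-0.027 -0.053 0.103 0.032 -0.049 0.002 -1;-0.033 -0.066 0.129 0.041 -0.059 0.003 -1;-0.038 -0.079 0.156 0.051 -0.069 0.005 -1;-0.044 -0.086 0.182 0.057 -0.079 0.006 -1;-0.044 -0.086 0.182 0.057 -0.079 0.006 -1;-0.044 -0.086 0.182 0.057 -0.079 0.006 -1"

```text
clock: 5.95
tcp_pos: [0.5629, 0.0654, 0.2225]
ee_rot: [-3.14, -0.17, -0.035]
wrist_force: [-2.7, 2.4, 4.0]
gripper_width: 0.0252
finger_force: 29.9
```

```bash
python3 - <<'E'
from h import *
s=ctrl.observe();print({k:np.round(s[k],3) for k in("clock","q","wrist_force","moment","gripper_width","finger_force")})
E
python3 arc.py .04
```

```text
{'clock': np.float64(5.95), 'q': array([-0.666,  0.724,  0.617,  1.969, -0.795,  0.506, -1.121]), 'wrist_force': array([-2.712,  2.403,  3.982]), 'moment': array([0.538, 0.342, 0.042]), 'gripper_width': np.float64(0.025), 'finger_force': np.float64(29.885)}
0.08929632370336503 -0.002584793301036577 [-3.14013507 -0.16977479 -0.03512116]
0.04 [-0.004 -0.013  0.026  0.007 -0.011  0.   ]
```

Request:
servo_tool:
  plan: "0 0 0 0 0 0 0.1;0 0 0 0 0 0 0.1;0 0 0 0 0 0 0.1;0 0 0 0 0 0 0.1;0 0 0 0 0 0 0.1;0 0 0 0 0 0 0.1;0 0 0 0 0 0 0.1;0 0 0 0 0 0 0.1"

```text
clock: 6.62
tcp_pos: [0.5626, 0.0649, 0.2223]
ee_rot: [-3.141, -0.17, -0.037]
wrist_force: [-0.1, 0.3, -0.9]
gripper_width: 0.0482
finger_force: 0.0
```

```bash
python3 - <<'E'
from h import *
s=ctrl.observe();print({k:np.round(s[k],3) for k in("clock","tcp_pos","ee_rot","wrist_force","gripper_width")})
p=camera_params("wrist");im,d=grab_frame("wrist");json.dump({k:np.array(v).tolist() for k,v in p.items()},open("w3.json","w"))
im2,d2=grab_frame("scene");c=cv2.resize(im2[150:300,220:370],None,fx=2.6,fy=2.6,interpolation=2)
save(np.hstack([im[:390,180:580],c]),"w3");print(proj(p,[[.59,.067,.08]]))
E
```

```text
{'clock': np.float64(6.617), 'tcp_pos': array([0.563, 0.065, 0.222]), 'ee_rot': array([-3.141, -0.17 , -0.037]), 'wrist_force': array([-0.052,  0.287, -0.943]), 'gripper_width': np.float64(0.048)}
[[310.55584081 274.81268574]]
```

View pics/w3.png

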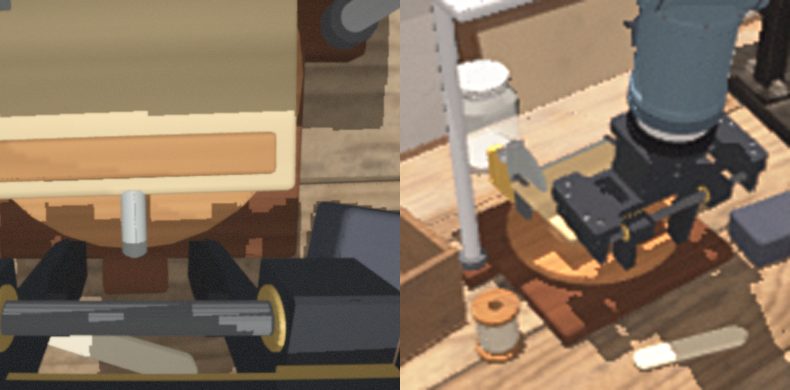

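w3 shows the panel edge running (180,194)-(473,188) in the full wrist picture. The stem is at (313,195-255), and the panel sides look nearly parallel to the plate's right edge (478,200-256).

```bash
python3 - <<'E'
from h import *
p=json.load(open("w3.json"))
e=plane(p,[(190,193.5),(473,188)],.084);v=e[1]-e[0];print(e.round(4),"panel yaw",np.arctan2(v[0],-v[1]))
e=plane(p,[(474,185),(479,5)],.084);v=e[1]-e[0];print(e.round(4),"panel side yaw",np.arctan2(v[1],v[0]))
e=plane(p,[(478,256),(478,200)],.02);v=e[1]-e[0];print(e.round(4),"plate side yaw",np.arctan2(v[1],v[0]))
e=plane(p,[(313,196),(313.5,250)],.08);print("stem",e.round(4))
print(plane(p,[(315,274)],.085))
s=ctrl.observe()
p0,r0=T0();print("grasp",p0+.147*r0.as_matrix()[:,2])
E
```

```text
[[0.6259 0.1128 0.084 ]
 [0.624  0.002  0.084 ]] panel yaw -0.017152588848579422
[[6.251e-01 1.600e-03 8.400e-02]
 [6.923e-01 2.000e-04 8.400e-02]] panel side yaw -0.020646829817788842
[[ 0.577  -0.0315  0.02  ]
 [ 0.6108 -0.0308  0.02  ]] plate side yaw 0.019336442533386185
stem [[0.6227 0.0647 0.08  ]
 [0.6005 0.0654 0.08  ]]
[[0.59199466 0.0650482  0.085     ]]
grasp [0.58739027 0.06419198 0.07739507]
```

```bash
cat > fk.py <<'E'
from h import *
from scipy.optimize import least_squares
import itertools
Q=np.array([[1.098,.537,-.004,1.539,.003,1.067,-.071],[.912,.588,-.76,2.177,-1.026,.203,.414],[.625,.737,-.559,2.034,-1.305,.192,.625],[-.165,.509,.23,1.975,-.631,.513,-.358],[-.093,.645,.127,1.957,-.726,.392,-.272],[-.363,.625,.3,2.052,-.853,.273,-.668],[-.666,.724,.617,1.969,-.795,.506,-1.121]])
X=np.array([[.257,-.597,.404,-3.14,0,.407],[.477,-.099,.277,3.135,-.693,.68],[.5515,-.0659,.2132,-3.098,-.676,.651],[.5587,-.0243,.2882,3.136,-.299,.66],[.572,-.018,.2178,-3.139,-.3,.644],[.5482,.0306,.2177,-3.14,-.3,.243],[.5629,.0654,.2225,-3.14,-.17,-.035]])
def fk(q,w,s):
    h,d1,L1,a,L2,b,L3,c1,c7,d2=w
    r=R.from_euler("z",s[0]*q[0]+c1);p=np.array([0,0,h])
    p=p+r.apply([d1,d2,0])
    r=r*R.from_euler("y",q[1]);p=p+r.apply([a,0,L1])
    r=r*R.from_euler("z",s[1]*q[2])*R.from_euler("y",q[3]);p=p+r.apply([-a+b,0,L2])
    r=r*R.from_euler("z",s[2]*q[4])*R.from_euler("y",q[5]);p=p+r.apply([0,0,L3])
    return p,r*R.from_euler("z",s[3]*q[6]+c7)
def res(w,s):
    o=[]
    for q,x in zip(Q,X):
        p,r=fk(q,w,s);o+=list((p-x[:3])*5)+list((r.inv()*R.from_euler("xyz",x[3:])).as_rotvec())
    return np.array(o)
def fit():
    best=None
    for s in itertools.product([1,-1],repeat=4):
        for c7 in(0,1.57,3.14,-1.57):
          c1=-1.164-s[0]*1.098
          f=least_squares(res,[.3,0,.42,0,.4,0,.1,c1,c7,0],args=(s,),max_nfev=60)
          if best is None or f.cost<best[0]:best=(f.cost,s,f.x)
    return best
if __name__=="__main__":
    b=fit();print(b[0],b[1],b[2].round(3));json.dump([b[1],b[2].tolist()],open("fk.json","w"));print(abs(res(b[2],b[1])).max())
E
timeout 300 python3 fk.py
```

```text
0.002119289121928293 (-1, -1, -1, -1) [ 0.337  0.014  0.485 -0.014  0.449 -0.025  0.146 -0.026  1.547 -0.026]
0.029613260636685845
```

```bash
cat > ik.py <<'E'
from fk import *
s,w=json.load(open("fk.json"))
lo=np.array([-2.7,-.37,-1.27,.24,-1.31,.19,-2.76])+.05;hi=np.array([2.7,2.16,1.26,2.4,4.45,1.91,2.76])-.05
q0=np.array(ctrl.observe()["q"])
for ph in(0,.3,.6,.8,1.01,1.1):
  for t in(.17,.35,.5,.6,.7):
    k=np.array([.730-.137*np.cos(ph),.0657,.08+.137*np.sin(ph)])
    p,r=grasp(k,t,-.03);best=(9,)
    for q1 in(-1.1,-.66,-.2,.3):
        g=q0.copy();g[0]=q1;g[2]=-q1*.9;g[6]=q0[6]-(q0[0]-q1)*.3
        def f(q):
            P,Rr=fk(q,w,s);return np.r_[(P-p)*5,(Rr.inv()*r).as_rotvec(),.003*(q-q0)]
        z=least_squares(f,np.clip(g,lo,hi),bounds=(lo,hi),max_nfev=100)
        e=np.linalg.norm(z.fun[:6]);best=min(best,(e,tuple(z.x.round(2))))
    print(ph,t,round(best[0],3),best[1])
E
timeout 400 python3 ik.py
```

```text
0 0.17 0.0 (np.float64(-0.67), np.float64(0.72), np.float64(0.63), np.float64(1.96), np.float64(-0.78), np.float64(0.52), np.float64(-1.13))
0 0.35 0.0 (np.float64(-0.62), np.float64(0.65), np.float64(0.5), np.float64(2.08), np.float64(-1.04), np.float64(0.24), np.float64(-0.87))
0 0.5 0.138 (np.float64(-0.72), np.float64(0.66), np.float64(0.61), np.float64(2.13), np.float64(-1.26), np.float64(0.24), np.float64(-0.68))
0 0.6 0.252 (np.float64(-0.78), np.float64(0.67), np.float64(0.66), np.float64(2.15), np.float64(-1.26), np.float64(0.24), np.float64(-0.71))
0 0.7 0.366 (np.float64(-0.85), np.float64(0.69), np.float64(0.72), np.float64(2.17), np.float64(-1.26), np.float64(0.24), np.float64(-0.75))
0.3 0.17 0.0 (np.float64(-0.72), np.float64(0.67), np.float64(0.7), np.float64(1.94), np.float64(-0.71), np.float64(0.61), np.float64(-1.18))
0.3 0.35 0.0 (np.float64(-0.68), np.float64(0.59), np.float64(0.59), np.float64(2.06), np.float64(-0.83), np.float64(0.32), np.float64(-1.06))
0.3 0.5 0.067 (np.float64(-0.77), np.float64(0.59), np.float64(0.67), np.float64(2.14), np.float64(-1.26), n
[... 2481 characters left out ...]
 (np.float64(-0.72), np.float64(0.67), np.float64(0.79), np.float64(1.71), np.float64(-0.61), np.float64(0.83), np.float64(-1.29))
1.1 0.35 0.0 (np.float64(-0.76), np.float64(0.6), np.float64(0.78), np.float64(1.86), np.float64(-0.69), np.float64(0.57), np.float64(-1.21))
1.1 0.5 0.0 (np.float64(-0.74), np.float64(0.53), np.float64(0.69), np.float64(1.97), np.float64(-0.78), np.float64(0.33), np.float64(-1.11))
1.1 0.6 0.0 (np.float64(-0.82), np.float64(0.54), np.float64(0.76), np.float64(2.04), np.float64(-1.24), np.float64(0.24), np.float64(-0.68))
1.1 0.7 0.111 (np.float64(-0.87), np.float64(0.55), np.float64(0.82), np.float64(2.06), np.float64(-1.26), np.float64(0.24), np.float64(-0.68))
```

```bash
python3 - <<'E'
from h import *
p,rr=grasp(np.array([.5905,.0655,.080]),.17,-.025);print(row(p,rr))
E
```

```text
[ 0.001  0.    -0.008  0.009 -0.003 -0.005]
```

Request:
servo_tool:
  plan: "0 0 -0.008 0.009 -0.003 -0.005 0.1;0 0 -0.008 0.009 -0.003 -0.005 0.1;0 0 -0.008 0.009 -0.003 -0.005 -1;0 0 -0.008 0.009 -0.003 -0.005 -1;0 0 -0.008 0.009 -0.003 -0.005 -1;0 0 -0.008 0.009 -0.003 -0.005 -1;0 0 -0.008 0.009 -0.003 -0.005 -1;0 0 -0.008 0.009 -0.003 -0.005 -1;0 0 -0.008 0.009 -0.003 -0.005 -1;0 0 -0.008 0.009 -0.003 -0.005 -1"

```text
clock: 7.55
tcp_pos: [0.5657, 0.0661, 0.2248]
ee_rot: [3.14, -0.17, -0.025]
wrist_force: [-0.4, -0.3, -0.3]
gripper_width: 0.0255
finger_force: 30.0
```

```bash
cat > lift.py <<'E'
from h import *
import sys
s=ctrl.observe();print({k:np.round(s[k],3) for k in("clock","tcp_pos","ee_rot","q","wrist_force","moment","gripper_width","finger_force")})
p0,r0=T0();k=p0+.147*r0.as_matrix()[:,2];H=np.array([.7300,.0625,.08])
e=s["ee_rot"];ex=np.array([np.cos(-.022),np.sin(-.022),0]);v=k-H;rad=np.hypot(v@ex,v[2]);ph0=np.arctan2(v[2],-v@ex)
lat=v-(v@ex)*ex;lat[2]=0
print("grasp",k.round(4),"rad",rad,"phi",ph0)
for a in sys.argv[1:]:
    ph,t=map(float,a.split(","))
    q=H+lat-rad*np.cos(ph)*ex+np.array([0,0,rad*np.sin(ph)]);p,rr=grasp(q,t,e[2]);print(a,row(p,rr,(p0,r0)))
E
python3 lift.py .06,.18 .12,.2 .18,.22 .24,.24 .3,.26 .36,.29 .42,.32 .48,.35 .54,.37 .6,.38
```

```text
{'clock': np.float64(7.55), 'tcp_pos': array([0.566, 0.066, 0.225]), 'ee_rot': array([ 3.14 , -0.17 , -0.025]), 'q': array([-0.668,  0.725,  0.621,  1.961, -0.786,  0.514, -1.121]), 'wrist_force': array([-0.369, -0.338, -0.326]), 'moment': array([ 0.   ,  0.245, -0.024]), 'gripper_width': np.float64(0.026), 'finger_force': np.float64(29.954)}
grasp [0.5905 0.0653 0.0799] rad 0.13947771120427305 phi -0.0004383944605297448
.06,.18 [ 0.001  0.007  0.     0.     0.    -0.021]
.12,.2 [ 0.001  0.02   0.    -0.002  0.    -0.041]
.18,.22 [ 0.001  0.034  0.    -0.002  0.    -0.06 ]
.24,.24 [ 0.001  0.047  0.    -0.002  0.    -0.079]
.3,.26 [ 0.001  0.06   0.    -0.     0.    -0.098]
.36,.29 [ 0.001  0.08   0.    -0.001  0.    -0.115]
.42,.32 [ 0.001  0.1    0.    -0.001  0.    -0.131]
.48,.35 [ 0.001  0.12   0.     0.     0.    -0.146]
.54,.37 [ 0.001  0.134  0.     0.006  0.    -0.161]
.6,.38 [ 0.001  0.14   0.     0.017  0.    -0.176]
```

Request:
servo_tool:
  plan: "0 0.007 0 0 0 -0.021 -1;0 0.02 0 -0.002 0 -0.041 -1;0 0.034 0 -0.002 0 -0.06 -1;0 0.047 0 -0.002 0 -0.079 -1;0 0.06 0 0 0 -0.097 -1;0 0.08 0 0 0 -0.114 -1;0 0.1 0 0 0 -0.13 -1;0 0.12 0 0.001 0 -0.144 -1;0 0.134 0 0.007 0 -0.159 -1;0 0.14 0 0.018 0 -0.173 -1;0 0.14 0 0.018 0 -0.173 -1;0 0.14 0 0.018 0 -0.173 -1"

```text
clock: 8.55
tcp_pos: [0.5603, 0.0664, 0.2948]
ee_rot: [-3.141, -0.378, -0.025]
wrist_force: [-9.2, 1.3, 4.3]
gripper_width: 0.0254
finger_force: 30.0
```

```bash
sed -i 's/^lat=.*/off=np.array([-.0025,0,0]);g=v-off;rad=.137;ph0=np.arctan2(g[2],-g@ex);lat=g-(g@ex)*ex+off;lat[2]=0;print("true rad",np.hypot(g@ex,g[2]))/' lift.py; python3 lift.py .65,.4 .7,.42 .75,.44 .8,.46 .84,.48 .88,.49 .92,.5 .95,.52 .98,.53 1.0,.53
```

```text
{'clock': np.float64(8.55), 'tcp_pos': array([0.56 , 0.066, 0.295]), 'ee_rot': array([-3.141, -0.378, -0.025]), 'q': array([-0.742,  0.563,  0.672,  2.038, -0.784,  0.36 , -1.108]), 'wrist_force': array([-9.247,  1.28 ,  4.349]), 'moment': array([0.186, 1.891, 0.111]), 'gripper_width': np.float64(0.025), 'finger_force': np.float64(30.001)}
true rad 0.1374388404230322
grasp [0.6145 0.0651 0.1581] rad 0.137 phi 0.6046200932749072
.65,.4 [-0.     0.015 -0.     0.006 -0.    -0.007]
.7,.42 [-0.     0.028 -0.     0.013 -0.    -0.016]
.75,.44 [-0.     0.041 -0.     0.021 -0.    -0.023]
.8,.46 [-0.     0.055 -0.     0.029 -0.    -0.029]
.84,.48 [-0.     0.068 -0.     0.035 -0.    -0.034]
.88,.49 [-0.     0.075 -0.     0.044 -0.    -0.038]
.92,.5 [-0.     0.081 -0.     0.054 -0.    -0.041]
.95,.52 [-0.     0.095 -0.     0.056 -0.    -0.043]
.98,.53 [-0.     0.101 -0.     0.063 -0.    -0.045]
1.0,.53 [-0.     0.101 -0.     0.069 -0.    -0.046]
```

Request:
servo_tool:
  plan: "0 0.015 0 0.003 0 -0.008 -1;0 0.028 0 0.009 0 -0.017 -1;0 0.041 0 0.017 0 -0.024 -1;0 0.055 0 0.025 0 -0.03 -1;0 0.068 0 0.031 0 -0.035 -1;0 0.075 0 0.04 0 -0.039 -1;0 0.081 0 0.05 0 -0.042 -1;0 0.081 0 0.05 0 -0.042 -1"

```text
clock: 9.22
tcp_pos: [0.5752, 0.0664, 0.3192]
ee_rot: [-3.141, -0.506, -0.025]
wrist_force: [-4.8, 3.6, 6.0]
gripper_width: 0.0255
finger_force: 30.0
```

```bash
python3 lift.py .93,.51 .95,.52 .97,.53 .99,.53 
```

```text
{'clock': np.float64(9.217), 'tcp_pos': array([0.575, 0.066, 0.319]), 'ee_rot': array([-3.141, -0.506, -0.025]), 'q': array([-0.731,  0.517,  0.647,  2.038, -0.824,  0.248, -1.062]), 'wrist_force': array([-4.823,  3.61 ,  5.984]), 'moment': array([0.539, 0.901, 0.381]), 'gripper_width': np.float64(0.026), 'finger_force': np.float64(30.005)}
true rad 0.13718759225303676
grasp [0.6464 0.0647 0.1906] rad 0.137 phi 0.9381447775452807
.93,.51 [-0.     0.003 -0.    -0.004 -0.     0.001]
.95,.52 [-0.     0.009 -0.    -0.001 -0.     0.   ]
.97,.53 [-0.     0.016 -0.     0.002 -0.    -0.001]
.99,.53 [-0.     0.016 -0.     0.009 -0.    -0.001]
```

Request:
servo_tool:
  plan: "0 0 0 0.007 0 -0.001 -1;0 0 0 0.013 0 -0.002 -1;0 0 0 0.013 0 -0.002 -1;0 0 0 0.013 0 -0.002 -1"

```text
clock: 9.55
tcp_pos: [0.5785, 0.0664, 0.3214]
ee_rot: [3.141, -0.503, -0.025]
wrist_force: [-5.4, 3.7, 5.4]
gripper_width: 0.0251
finger_force: 30.0
```

```bash
python3 lift.py; python3 - <<'E'
from h import *
im,d=grab_frame("scene");im2,d=grab_frame("side")
save(np.hstack([cv2.resize(im[90:290,200:360],(400,500),interpolation=2),cv2.resize(im2[120:320,210:370],(400,500),interpolation=2)]),"l1")
E
```

```text
{'clock': np.float64(9.55), 'tcp_pos': array([0.579, 0.066, 0.321]), 'ee_rot': array([ 3.141, -0.503, -0.025]), 'q': array([-0.737,  0.522,  0.659,  2.028, -0.818,  0.262, -1.069]), 'wrist_force': array([-5.381,  3.723,  5.409]), 'moment': array([0.607, 0.876, 0.406]), 'gripper_width': np.float64(0.025), 'finger_force': np.float64(30.004)}
true rad 0.13711946392443342
grasp [0.6494 0.0646 0.1927] rad 0.137 phi 0.9644456816744131
```

View pics/l1.png

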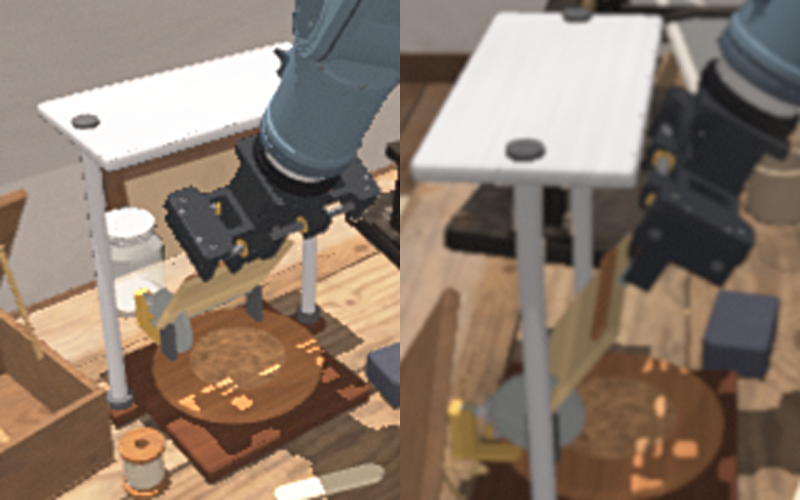

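l1 shows the panel standing steeply with the gripper clear of the board's front edge. I'll release it and back off along the tool axis.

Request:
servo_tool:
  plan: "0 0 0 0 0 0 0.3;0 0 0 0 0 0 0.3;0 0 0 0 0 0 0.3;0 0 0 0 0 0 0.3;0 0 0 0 0 0 0.3;0 0 0 0 0 0 0.3;0 0 0 0 0 0 0.3;0 0 0 0 0 0 0.3;0 0 0 -0.005 0 -0.04 0.3;0 0 0 -0.01 0 -0.1 0.3;0 0 0 -0.02 0 -0.18 0.3;0 0 0 -0.03 0 -0.26 0.3;0 0 0 -0.06 0 -0.35 0.3;0 0 0 -0.1 0 -0.4 0.3;0 0 0 -0.1 0 -0.4 0.3;0 0 0 -0.1 0 -0.4 0.3;0 0 0 -0.1 0 -0.4 0.3"

```text
clock: 11.07
tcp_pos: [0.4649, 0.0686, 0.4417]
ee_rot: [-3.14, -0.501, -0.025]
wrist_force: [0.3, -0.2, 0.5]
gripper_width: 0.0574
finger_force: 0.0
```

```bash
python3 - <<'E'
from h import *
s=ctrl.observe();print({k:np.round(s[k],3) for k in("clock","tcp_pos","ee_rot","q","wrist_force","gripper_width")})
v=[]
for n in("scene","side","wrist"):
    p=camera_params(n);im,d=grab_frame(n);json.dump({k:np.array(x).tolist() for k,x in p.items()},open("f_"+n+".json","w"));np.savez("f_"+n+".npz",im=im,d=d)
    for ph in(.61,1.01,1.45): print(n,ph,proj(p,[.730-.137*np.cos(ph),.0655,.08+.137*np.sin(ph)]).round(1))
    v.append(im)
save(np.hstack([cv2.resize(v[0][120:280,230:350],(390,520),interpolation=2),cv2.resize(v[2][0:300,160:460],(400,400)).repeat(1,0)[:520] if 0 else cv2.resize(v[2][0:400,160:460],(390,520))]),"f1")
E
```

```text
{'clock': np.float64(11.067), 'tcp_pos': array([0.465, 0.069, 0.442]), 'ee_rot': array([-3.14 , -0.501, -0.025]), 'q': array([-1.444,  0.093,  1.247,  2.19 ,  0.065,  0.435, -1.868]), 'wrist_force': array([ 0.269, -0.231,  0.505]), 'gripper_width': np.float64(0.057)}
scene 0.61 [[307.7 206.6]]
scene 1.01 [[297.4 185.6]]
scene 1.45 [[283.3 168.6]]
side 0.61 [[327.1 237.1]]
side 1.01 [[305.6 218.9]]
side 1.45 [[273.9 208.5]]
wrist 0.61 [[317.9 186. ]]
wrist 1.01 [[316.8 129.2]]
wrist 1.45 [[315.2  55.5]]
```

View pics/f1.png

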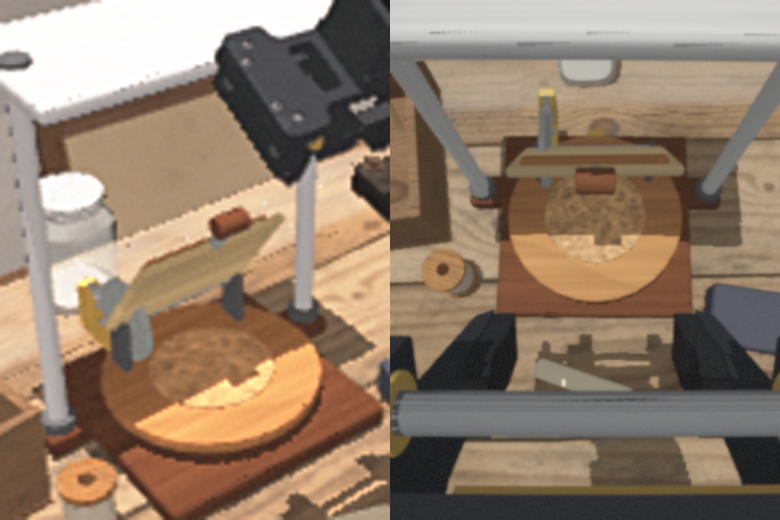

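f1 shows the panel standing free with the knob at scene (300.8,188.3) and wrist (317.7,139). The spool, folder and weight are unmoved. I'll triangulate the fold angle.

```bash
python3 - <<'E'
from h import *
M=np.zeros((3,3));r=np.zeros(3);L=[]
for n,u in(("scene",(300.8,188.3)),("wrist",(317.7,139))):
    p=json.load(open("f_"+n+".json"));L.append((p,u));o,v=ray(p,[u]);v=v[0]/np.linalg.norm(v[0]);P=np.eye(3)-np.outer(v,v);M+=P;r+=P@o
x=np.linalg.solve(M,r);print(x,[proj(p,x)[0]-u for p,u in L],np.arctan2(x[2]-.08,.73-x[0]),np.hypot(x[2]-.08,.73-x[0]))
# panel front-face plane from wrist depth
p=json.load(open("f_wrist.json"));W=np.load("f_wrist.npz");uu=[(a,b) for a in range(265,370,4) for b in range(117,135,3) if not 295<a<340];P=dpt(p,uu,W["d"])
for n,box in(("scene",(275,300,196,212)),("side",None)):
    if box:
        p=json.load(open("f_scene.json"));S=np.load("f_scene.npz");P2=dpt(p,[(a,b) for a in range(275,303,2) for b in range(190,212,2)],S["d"])
for P in(P,P2):
    P=P[(P[:,2]>.09)&(P[:,2]<.21)&(P[:,0]>.6)&(P[:,0]<.75)];c=np.median(P,0)
    for _ in range(3):
        n=np.linalg.svd(P-P.mean(0))[2][2];e=abs((P-P.mean(0))@n);P=P[e<2*e.mean()+1e-4]
    n*=np.sign(n[2]);print(len(P),n.round(3),"fold",np.arccos(n[2]),"yaw",np.arctan2(n[1],n[0]),e.mean())
E
```

```text
[0.64823523 0.06397499 0.19314244] [array([-0.61764192, -0.21729398]), array([1.19050429, 1.36344332])] 0.9450163613792385 0.1395947358238815
86 [ 0.81  -0.024  0.586] fold 0.9443429465076416 yaw -0.029731978349241447 0.0022748497839596544
66 [ 0.829 -0.01   0.559] fold 0.9775057818818598 yaw -0.011526280690931397 0.0005599641622926335
```

```bash
python3 -c "
from h import *
print(ctrl.sign_off())"
```

```text
the job is handed in; nothing more can be done
None
```

The job is handed in at about 11 s. The turntable is in its notch with the knob at the front. The panel stands by itself in the second notch; I measured about 54–56°, slightly under the nominal 58°. The spool, bone folder and weight look unmoved.

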